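Set out the board-rework corner

TASK

Set out the soldering things for rework on the clamped board: stand the yellow solder reel straight behind the board holder (on the side away from you) with the blue braid bobbin centred on top of the reel, put the green-lidded flux tin beside the middle of the board holder on the side that faces the hot plate, the brass-wool tip cleaner straight in front of the flux tin (towards you), and the steel parts cup straight in front of the middle of the hot plate. Leave a gap of about two centimetres between each thing and the one it is placed against, and leave all five upright and let go. Do not disturb the red wire reel, the orange tape roll or the pliers.

Things in the scene. Friction and masses are not known exactly. Their poses are not given: they have to be found in the camera images.
- solder_reel: Solder reel: yellow plastic flanges, silver solder wound between them; upright round reel, diameter 52 mm, 46 mm high, about 0.2 kg. Stands on a flat end; origin at the centre of its underside, z up. Not to be confused with the red wire reel.
- braid_bobbin: Bobbin of desoldering braid: flat blue disc with a copper-coloured edge band, diameter 46 mm, 14 mm high, about 35 g. Lies flat; origin at the centre of its underside, z up. Its top and that of the solder reel are flat.
- flux_tin: Closed flux tin: brass-coloured body, green lid with a pale ring, diameter 50 mm, 22 mm high, about 70 g. Origin at the centre of its underside, z up.
- tip_cleaner: Soldering-tip cleaner: black round holder filled with golden brass wool, diameter 60 mm up to 26 mm height, tapering slightly to 54 mm at the rim, 36 mm high, about 0.13 kg. Grip it by the straight lower part. Origin at the centre of its underside, z up.
- parts_cup: Empty open stainless-steel parts cup with upright walls, outside diameter 58 mm, 28 mm high, wall 2 mm, about 60 g. Can be gripped across its outside. Origin at the centre of its underside, z up.
- board_holder: Board holder, fixed to the bench: two aluminium jaws on steel rails clamp a green circuit board with chips. 90 mm front to back (its x) by 130 mm wide (its y), 40 mm high. Origin at the centre of its footprint on the bench; its +x axis points to its back (away from the robot), its +y to its left as seen from the robot. It may stand to the left or to the right of the hot plate, turned up to 0.15 rad.
- hot_plate: Preheating hot plate (cold), fixed to the bench: grey box with a bright aluminium plate on top; a small display and two orange buttons lie along its front edge, which faces the robot. 100 mm front to back (its x) by 110 mm wide (its y), 44 mm high. Origin at the centre of its footprint on the bench; +x points to its back (away from the robot), +y to its left as seen from the robot. Turned up to 0.15 rad.
- wire_reel: Bystander, leave alone: reel of black hook-up wire with red flanges, diameter 56 mm, 40 mm high, loose. Origin at the centre of its underside.
- tape_roll: Bystander, leave alone: roll of orange tape lying flat, outside diameter 60 mm, hole 39 mm, 24 mm high, loose. Origin at the centre of its underside.
- pliers: Bystander, leave alone: small side cutters with blue handles lying flat on the robot's side of the bench, 125 mm long, about 45 mm wide, 13 mm high, loose. Origin on the pivot, on the bench; its +x points to the jaws (35 mm), -x to the handle ends (90 mm).

How it is judged:
At the end, for the whole second after the job is handed in: Reel behind holder, flux beside it, cup before hot plate: 20 mm gaps +-12, centred +-15 (holder/plate axes). Bobbin on reel, centred within 10. Tip cleaner 75 +-12 centre to centre from flux, at least 35 before the holder's middle, 110 +-22 beside it. All upright, released, at rest (x of solder_reel in the frame of board_holder between 0.079 and 0.103 m and y of solder_reel in the frame of board_holder between -0.015 and 0.015 m and horizontal distance between braid_bobbin and solder_reel below 0.01 m and z of braid_bobbin in the frame of solder_reel between 0.042 and 0.05 m and x of flux_tin in the frame of board_holder between -0.015 and 0.015 m and ((y of hot_plate in the frame of board_holder above 0 m and y of flux_tin in the frame of board_holder between 0.098 and 0.122 m and y of tip_cleaner in the frame of board_holder between 0.088 and 0.132 m) or (y of hot_plate in the frame of board_holder below 0 m and y of flux_tin in the frame of board_holder between -0.122 and -0.098 m and y of tip_cleaner in the frame of board_holder between -0.132 and -0.088 m)) and horizontal distance between tip_cleaner and flux_tin between 0.063 and 0.087 m and x of tip_cleaner in the frame of board_holder below -0.035 m and x of parts_cup in the frame of hot_plate between -0.111 and -0.087 m and y of parts_cup in the frame of hot_plate between -0.015 and 0.015 m and angle between each of solder_reel, braid_bobbin, flux_tin, tip_cleaner, parts_cup's own z axis and vertical below 0.1 rad and linear speed of each of solder_reel, braid_bobbin, flux_tin, tip_cleaner, parts_cup below 0.02 m/s and height (world z) of each of solder_reel, flux_tin, tip_cleaner, parts_cup below 0.005 m); the robot touches nothing.
It fails at once if the wire reel is moved by more than 15 mm or tipped (distance of wire_reel from where it was at the start of the episode above 0.015 m or angle between wire_reel's own z axis and vertical above 0.3 rad).
It fails at once if the tape roll is moved by more than 15 mm or tipped (distance of tape_roll from where it was at the start of the episode above 0.015 m or angle between tape_roll's own z axis and vertical above 0.3 rad).
It fails at once if the pliers is moved by more than 15 mm or tipped (distance of pliers from where it was at the start of the episode above 0.015 m or angle between pliers's own z axis and vertical above 0.3 rad).
It also fails if it takes over 120 s, if anything falls off the work surface, if the arm or the gripper's body presses on something with over 40 N, if the wrist force passes 120 N, or if a joint passes its speed limit or range.

ROBOT

A 6-joint arm with a two-finger parallel gripper is mounted at the origin on the work surface. World frame = base frame: x ahead of the robot, y to its left, z up, the work surface at z = 0. Lengths are in m, angles in rad, forces in N, time in s.
With the tool pointing down it reaches from about 0.35 to 0.8 m from the base axis. Payload 7.3 kg.
Tool frame: the origin (TCP) lies between the finger pads; the fingertips stand 25 mm ahead of it and the grasp point (between the pads) lies 6 mm ahead of it (r.tip_extent is the distance from the TCP to the fingertips, in m); z points along the fingers, y is the line along which they close (so a half turn about z gives the same grasp; the last joint's range is limited). The gripper opens to 85 mm and grips with 20 to 120 N. Pads are 22 mm wide; open, the fingers measure 114 mm over their backs; the gripper's body (76 mm by 85 mm) begins 54 mm behind the grasp point. The pads swing forward as they close: fully open they stand 13 mm farther back than shut.
Start: joints at [0.954, 0.342, 1.524, -0, 1.275, -0.146], TCP at [0.238, 0.468, 0.256] pointing down, gripper open.
Joint ranges: [-2.53, 2.53], [-0.77, 2.02], [0.04, 2.7], [-1, 4.14], [0.28, 2.66], [-3.11, 3.11]. Speed limits (rad/s): [2.57, 2.57, 3.14, 3.14, 3.14, 3.14].

INTERFACE

Orientations are given as a unit quaternion [x, y, z, w].
In Python, from workcell import r, command_gripper, optics gives the robot as it stands. The module is installed in compiled form; this text tells all that it offers. Calls block until the motion is done:
- r.reach(position, orientation): joint-space move of the TCP to a pose.
- r.move_straight(position, orientation=None, speed=0.15, max_force=None): straight line of the TCP; orientation=None keeps the orientation; speed is the mean speed in m/s. With max_force (N) it stops when the force on the tool has changed by that much, and returns True; else False.
- r.movej(angles): joint-space move.
- command_gripper(opening, force=None): finger opening in m; force is the grip in N (None keeps the last); returns when the fingers have stopped.
- r.hold(seconds).
- r.solve_ik(position, orientation): joint angles nearest the present ones, or None.
- r.read_state(): the state.
- optics.get_image(name): name is "scene" or "top" or "wrist"; returns (picture, depth): 384x512x3 uint8, red, green, blue; 384x512 float32, m along the optical axis (not along the pixel's ray), 0 where there is no reading.
- optics.camera_model(name): a dict with "K" (3x3 intrinsics, pixels), "k1" (the pictures are not rectified: a ray, as slopes to the right and down, at radius r is drawn at 1 + k1 r^2 times it, then the intrinsics apply), "R" (3x3) and "t" (3): a world point X has camera coordinates R X + t; the wrist camera has in their place "tool_from_camera" (4x4, takes a point from camera to tool coordinates, whose origin is the TCP and whose axes are the flange's). Camera axes: x right, y down, z forward; pixel columns grow to the right and rows downward; lengths in m; the calibration is good to about 2 mm. A picture is of the moment at which its call begins: read the wrist's pose just before it. camera_model takes no time and is no camera call.
A pose or a line that the arm cannot do raises r.PlanningError and nothing moves.
- r.finish_job(): hands the job in; it is judged then, once.
The state is a dict: "time_s": time; "joint_positions": joint angles; "dq": joint speeds; "tau": joint torques, N m; "eef_pos": TCP position; "eef_rot": TCP orientation; "contact_force": force on the tool from outside, world axes, zero at the start; "torque": the same for the moment, N m; "grip_width": finger opening in m; "grip_force": force on a finger pad.
Only numpy, scipy, OpenCV 4.12 (cv2) and the standard library are available. Lean on these libraries where they do the work, as an engineer would, in place of code of your own. Each camera call takes 0.05 s, during which the arm holds its last target. There are 200 camera calls.

## Working session

There is one attempt and no reset: what is moved stays moved. The work goes in short steps, each a Python script; the robot and the scene stay as the last script left them, time stands still between calls to the robot, and variables do not carry over. Pictures are saved under pics/ and viewed, at most 14 in all, crops included, and the job is handed in when it is done.

```bash
mkdir -p pics; python3 - <<'E'
from workcell import r,optics
import cv2,numpy as np
for n in ("top","scene"):
    p,d=optics.get_image(n); cv2.imwrite(f"pics/{n}0.png",cv2.resize(p[:,:,::-1],(800,600))); np.savez(f"{n}0.npz",p=p,d=d)
    m=optics.camera_model(n); print(n,m["K"],m["k1"],m["R"],m["t"],(d==0).mean())
print(optics.camera_model("wrist")); s=r.read_state(); print(s["eef_rot"],s["time_s"],r.tip_extent)
E
```

```text
top [[493.5155329    0.         255.04928638]
 [  0.         493.5155329  193.1322882 ]
 [  0.           0.           1.        ]] 0.0069396596425954325 [[-0.00149419 -0.99967771  0.0253426 ]
 [-0.99408527 -0.00126714 -0.10859496]
 [ 0.10859207 -0.02535497 -0.99376299]] [-0.01850842  0.51377683  1.3528765 ] 0.004130045572916667
scene [[354.4896402    0.         253.70537325]
 [  0.         354.4896402  190.33675766]
 [  0.           0.           1.        ]] -0.08921847996942477 [[ 0.28252926  0.9591833   0.01202544]
 [ 0.8040056  -0.22994648 -0.54836084]
 [-0.52321335  0.1645965  -0.83615536]] [-0.1307961  -0.40701334  1.16443607] 0.004150390625
{'K': array([[340.28297736,   0.        , 258.13763078],
       [  0.        , 340.28297736, 192.31981616],
       [  0.        ,   0.        ,   1.        ]]), 'k1': -0.05209588133322887, 'tool_from_camera': array([[ 5.51219492e-04, -9.60751510e-01, -2.77409863e-01,
         7.05404810e-02],
       [ 9.99999712e-01,  3.84904046e-04,  6.53986084e-04,
        -1.35279866e-03],
       [-5.21541939e-04, -2.77410143e-01,  9.60751446e-01,
        -1.17079952e-01],
       [ 0.00000000e+00,  0.00000000e+00,  0.00000000e+00,
         1.00000000e+00]])}
[ 2.33206573e-01  9.72426973e-01 -6.42729278e-04 -2.50202136e-04] 0.1 0.025
```

View pics/top0.png

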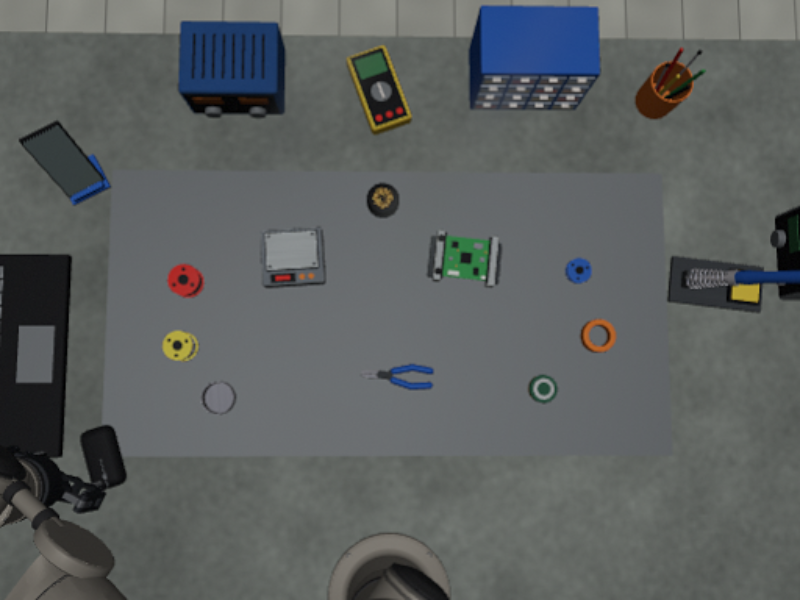

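View pics/scene0.png

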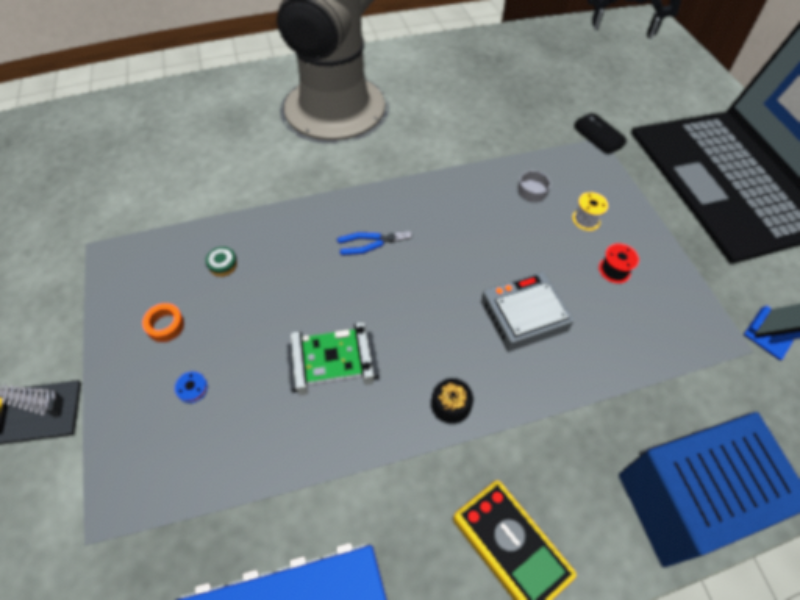

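The top picture shows (800x600 pixels): hot plate (293,257), holder (465,259), cleaner (382,199), yellow reel (178,346), cup (219,397), braid (579,270), flux (543,389), tape (598,335), red reel (185,280), and pliers (400,377). The hot plate is left of the holder (+y side).

```bash
cat > h.py <<'E'
import numpy as np,cv2
from workcell import optics
def cloud(n,p,d,T=None):
    m=optics.camera_model(n);K=m["K"]
    v,u=np.mgrid[0:384,0:512].astype(float)
    x=(u-K[0,2])/K[0,0];y=(v-K[1,2])/K[1,1];a,b=x.copy(),y.copy()
    for _ in range(8):
        s=1+m["k1"]*(a*a+b*b);a,b=x/s,y/s
    c=np.stack([a*d,b*d,d],-1)
    if T is not None: w=c@T[:3,:3].T+T[:3,3]
    else: w=(c-m["t"])@m["R"]
    w[d==0]=np.nan
    return w
E
python3 - <<'E'
from h import *
for n in("top","scene"):
    f=np.load(n+"0.npz");w=cloud(n,f["p"],f["d"])
    print(n)
    ok=(w[...,0]>.3)&(w[...,0]<.83)&(abs(w[...,1])<.55)
    fl=w[ok&(abs(w[...,2])<.006)];A=np.c_[fl[:,:2],np.ones(len(fl))];co=np.linalg.lstsq(A,fl[:,2],rcond=None)[0];print("plane",co,np.std(fl[:,2]-A@co))
    h=w[...,2]-(w[...,:2]@co[:2]+co[2])
    k,l=cv2.connectedComponents((ok&(h>.007)&(h<.08)).astype(np.uint8))
    for i in range(1,k):
        m=l==i
        if m.sum()<25:continue
        top=np.percentile(h[m],95); t=m&(h>top-.005)
        q=w[t][:,:2].astype(np.float32)
        (rc,rs,ra)=cv2.minAreaRect(q);(cc,cr)=cv2.minEnclosingCircle(q)
        rect2=cv2.minAreaRect(w[m][:,:2].astype(np.float32))
        print(m.sum(),"top%.3f"%top,"mean",q.mean(0).round(4),"rect",np.round(rc,4),np.round(rs,4),round(ra,1),"circ",np.round(cc,4),round(cr,4),"all",np.round(rect2[0],4),np.round(rect2[1],4),round(rect2[2],1),f["p"][t].mean(0).round())
E
```

```text
top
plane [-0.00062778 -0.00031762  0.00172501] 0.0025212484434531703
351 top0.075 mean [0.7627 0.5406] rect [0.7619 0.5412] [0.0193 0.0201] 16.7 circ [0.7619 0.5413] 0.0133 all [0.7458 0.5307] [0.0758 0.0385] 1.0 [50. 57. 57.]
369 top0.040 mean [0.7007 0.009 ] rect [0.6987 0.0098] [0.0545 0.0507] 0.2 circ [0.6995 0.01  ] 0.0284 all [0.7009 0.0091] [0.058  0.0581] 41.7 [77. 67. 46.]
1481 top0.048 mean [0.6015 0.1713] rect [0.592  0.1699] [0.0958 0.101 ] 2.1 circ [0.5931 0.1706] 0.0676 all [0.5966 0.1742] [0.1104 0.1166] 4.2 [130. 133. 134.]
1279 top0.042 mean [ 0.5915 -0.1361] rect [ 0.5909 -0.1391] [0.1095 0.0882] 83.7 circ [ 0.5917 -0.14  ] 0.0687 all [ 0.5919 -0.14  ] [0.1311 0.0903] 84.2 [ 85. 107.  92.]
392 top0.045 mean [ 0.5556 -0.5425] rect [ 0.5541 -0.5404] [0.0186 0.0311] 88.7 circ [ 0.5539 -0.543 ] 0.0169 all [ 0.557  -0.5318] [0.0376 0.0867] 87.5 [86. 86. 90.]
197 top0.019 mean [ 0.5741 -0.3471] rect [ 0.5732 -0.3489] [0.0408 0.0421] 0.2 circ [ 0.5735 -0.3484] 0.0225 all [ 0.5733 -0.349 ] [0.044  0.0413] 88.2 [ 38.  68. 124.]
331 top0.044 mean [0.5514 0.363 ] rect [0.5518
[... 2457 characters left out ...]
0769 0.0401] 0.4 [46. 56. 61.]
1853 top0.040 mean [ 0.5928 -0.1389] rect [ 0.5936 -0.1392] [0.1103 0.0913] 83.7 circ [ 0.592  -0.1385] 0.07 all [ 0.5937 -0.1382] [0.1286 0.0913] 83.7 [124. 156. 137.]
294 top0.015 mean [ 0.575  -0.3472] rect [ 0.5754 -0.3474] [0.0435 0.0445] 55.8 circ [ 0.5744 -0.3473] 0.0232 all [ 0.5754 -0.3474] [0.0435 0.0445] 55.8 [ 39.  86. 185.]
602 top0.041 mean [ 0.5589 -0.541 ] rect [ 0.5563 -0.5414] [0.0334 0.0168] 0.4 circ [ 0.5563 -0.5435] 0.0175 all [ 0.5592 -0.5331] [0.0371 0.0854] 86.4 [ 98. 101. 107.]
606 top0.036 mean [0.7036 0.01  ] rect [0.703  0.0098] [0.0534 0.0539] 12.9 circ [0.7026 0.0099] 0.0288 all [0.7042 0.0088] [0.0552 0.0563] 13.7 [103.  86.  49.]
```

```bash
cat >> h.py <<'E'
from workcell import r,command_gripper
from scipy.spatial.transform import Rotation
UP=.19
def quat(a):
    R=np.array([[-np.sin(a),np.cos(a),0],[np.cos(a),np.sin(a),0],[0,0,-1.]]).T
    return Rotation.from_matrix(R).as_quat()
def best(p,a):
    c=[]
    for k in(-1,0,1):
        q=quat(a+k*np.pi);j=r.solve_ik(p,q)
        if j is not None:c.append((abs(j[5]),a+k*np.pi))
    return quat(min(c)[1])
def go(xy,a,z=UP,speed=.35):
    p=[xy[0],xy[1],z];q=best(p,a)
    r.reach(p,q)
    return q
def down(xy,z,speed=.1,f=None): return r.move_straight([xy[0],xy[1],z],speed=speed,max_force=f)
def st(*k):
    s=r.read_state();print("t%.1f"%s["time_s"],np.round(s["eef_pos"],4),"grip",round(float(s["grip_width"]),4),round(float(s["grip_force"]),1),"F",np.round(s["contact_force"],1),*k)
H=np.array([.5928,-.139]);HA=-.107;P=np.array([.595,.171]);PA=.068
def fr(o,a,x,y): c,s=np.cos(a),np.sin(a);return o+np.array([c*x-s*y,s*x+c*y])
E
python3 - <<'E'
from h import *
xy=(.42,-.2)
go(xy,np.pi/2); st()
for w in(.07,.05):
    down(xy,.06,.2);command_gripper(w,30)
    print(down(xy,.015,.04,4.0));st(w)
down(xy,.08,.2)
E
```

```text
t2.6 [ 0.4203 -0.1995  0.1901] grip 0.0852 0.0 F [-0.5  0.5 -0.9]
True
t4.7 [ 0.4198 -0.1999  0.0173] grip 0.0699 3.6 F [-0.9  1.2  6.4] 0.07
True
t6.2 [ 0.4198 -0.1999  0.022 ] grip 0.0501 3.9 F [-0.8  1.   8.3] 0.05
```

```bash
cat >> h.py <<'E'
def pick(xy,a,z,dia,force=30):
    command_gripper(min(.085,dia+.022)); go(xy,a); down(xy,z,.15); command_gripper(max(0,dia-.01),force); st("gripped")
    down(xy,UP,.2); st("lifted")
def place(xy,a,z,dia):
    go(xy,a); down(xy,z+.03,.2); t=down(xy,z-.002,.05,5.); st("placed",t); command_gripper(min(.085,dia+.014)); r.hold(.2)
    down(xy,UP,.2); st("up")
E
python3 - <<'E'
from h import *
pick((.3597,-.2765),HA,.025,.050); 
place(fr(H,HA,0,.110),HA,.025,.050)
pick((.702,.0098),HA+np.pi/2,.027,.060)
place(fr(H,HA,-.075,.110),HA+np.pi/2,.027,.060)
go((.45,-.35),np.pi/2)
p,d=optics.get_image("top");np.savez("top1.npz",p=p,d=d);cv2.imwrite("pics/top1.png",cv2.resize(p[90:300,60:440,::-1],(760,420)))
E
```

```text
t10.1 [ 0.36   -0.2768  0.0259] grip 0.049 30.3 F [-0.2 -0.   4.3] gripped
t11.1 [ 0.3592 -0.276   0.1891] grip 0.049 31.1 F [-0.3  0.4 -0.6] lifted
t13.8 [ 0.6041 -0.0295  0.0253] grip 0.049 31.9 F [0.6 1.  3.2] placed True
t15.3 [ 0.6039 -0.0295  0.1888] grip 0.0639 0.0 F [ 0.1 -0.  -0.4] up
t18.5 [0.7027 0.0098 0.0284] grip 0.0589 32.9 F [-0.8  0.4  6.9] gripped
t19.5 [0.7012 0.0098 0.1882] grip 0.0594 32.6 F [-0.4  1.1 -1.6] lifted
t23.4 [ 0.5296 -0.0216  0.0279] grip 0.0592 33.4 F [-0.8  0.5  2.9] placed True
t24.9 [ 0.5293 -0.0215  0.189 ] grip 0.074 0.0 F [-0.9  0.3 -0.1] up
```

View pics/top1.png

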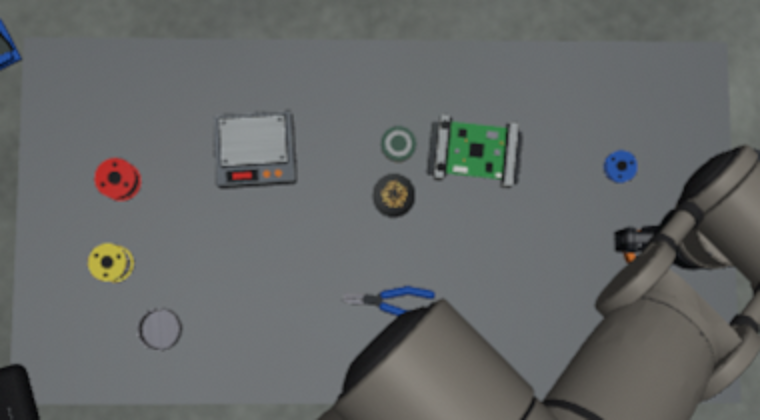

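Flux (398,144) and the cleaner (394,195) stand where they should, beside and in front of the holder's left side. Cup and reel are next.

```bash
python3 - <<'E'
from h import *
pick((.344,.3005),PA+np.pi/2,.025,.058,22)
place(fr(P,PA,-.099,0),PA+np.pi/2,.025,.058)
a=HA+np.pi/2
command_gripper(.076);go((.4352,.3693),a);down((.4352,.3693),.031,.15);command_gripper(.03,35);st("reel grip")
down((.4352,.3693),UP,.2);st("lift")
place(fr(H,HA,.091,0),a,.031,.056)
go((.45,-.25),np.pi/2)
p,d=optics.get_image("top");np.savez("top2.npz",p=p,d=d);cv2.imwrite("pics/top2.png",cv2.resize(p[90:300,60:440,::-1],(760,420)))
w=cloud("top",p,d);h=w[...,2]
ok=(w[...,0]>.645)&(w[...,0]<.75)&(w[...,1]>-.21)&(w[...,1]<-.09)&(h>.038)&(h<.06);q=w[ok][:,:2];print("reel",q.mean(0),cv2.minEnclosingCircle(q.astype(np.float32)),"want",fr(H,HA,.091,0))
E
```

```text
t30.4 [0.3444 0.3007 0.0258] grip 0.0561 23.6 F [-1.3 -1.5  6.1] gripped
t31.4 [0.3434 0.3001 0.1891] grip 0.0562 23.5 F [-0.1  0.1 -0.7] lifted
t33.6 [0.4958 0.1641 0.0252] grip 0.0561 24.1 F [0.9 0.5 1.1] placed True
t35.1 [0.4956 0.1642 0.189 ] grip 0.0719 0.0 F [ 1.2 -0.3  0.4] up
t37.7 [0.4356 0.3696 0.032 ] grip 0.0512 36.3 F [-0.8  0.3  5.6] reel grip
t38.6 [0.4345 0.3688 0.1886] grip 0.0511 36.8 F [ 0.3  0.2 -2.4] lift
t42.1 [ 0.6828 -0.1486  0.0317] grip 0.0515 37.6 F [-0.7  0.4  4.1] placed True
t43.5 [ 0.6826 -0.1485  0.1885] grip 0.0699 0.0 F [ 0.1 -0.9 -0.2] up
reel [ 0.68338159 -0.15113361] ((0.6841654777526855, -0.15120765566825867), 0.02645479515194893) want [ 0.68327957 -0.14871843]
```

View pics/top2.png

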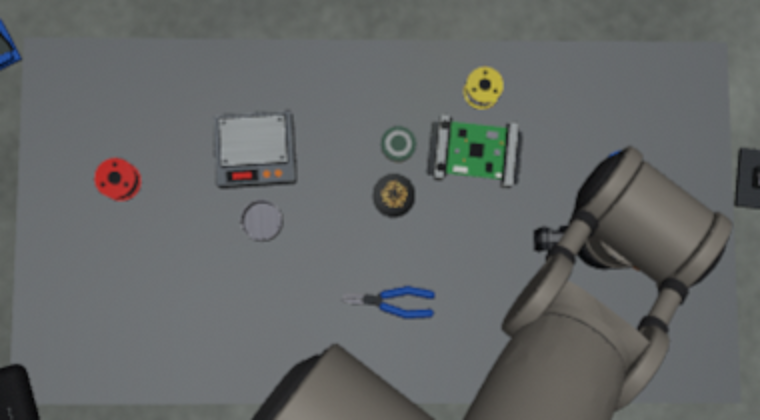

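The reel is upright behind the holder at (484,86) and the cup is in front of the hot plate at (262,220). The bobbin is next.

```bash
python3 - <<'E'
from h import *
a=HA+np.pi/2
pick((.5748,-.3476),a,.0265,.046,25)
place((.6834,-.1492),a,.0735,.046)
go((.45,-.35),np.pi/2)
for n in("top","scene"):
    p,d=optics.get_image(n);cv2.imwrite(f"pics/{n}3.png",cv2.resize(p[90:300,60:440,::-1],(760,420)))
    w=cloud(n,p,d);h=w[...,2]
    def c(xy,lo,hi,nm,f,R=.036):
        m=(np.hypot(w[...,0]-xy[0],w[...,1]-xy[1])<R)&(h>lo)&(h<hi)
        if m.sum()<15:return print(n,nm,"none")
        q=w[m][:,:2];e,_=cv2.minEnclosingCircle(q.astype(np.float32));o,A=f
        v=np.array(e)-o;print(n,nm,np.round(e,4),"frame",np.round([np.cos(A)*v[0]+np.sin(A)*v[1],-np.sin(A)*v[0]+np.cos(A)*v[1]],4),np.median(h[m]).round(3),m.sum())
    hf=(H,HA);pf=(P,PA)
    c((.6834,-.1492),.053,.075,"bobbin",hf);c((.6834,-.1492),.038,.053,"reel",hf)
    c(fr(H,HA,0,.11),.015,.035,"flux",hf);c(fr(H,HA,-.075,.11),.025,.05,"cleaner",hf);c(fr(P,PA,-.099,0),.018,.04,"cup",pf)
st()
E
```

```text
t47.0 [ 0.5753 -0.348   0.0278] grip 0.0446 25.4 F [-1.3  0.6  5.8] gripped
t48.0 [ 0.5742 -0.3471  0.1884] grip 0.0448 25.6 F [ 0.3 -0.2 -1. ] lifted
t50.1 [ 0.683  -0.149   0.0728] grip 0.0448 27.6 F [ 0.2 -0.2  3.4] placed True
t51.3 [ 0.6828 -0.149   0.1887] grip 0.0596 0.0 F [-0.2  0.4 -1. ] up
top bobbin [ 0.6815 -0.1505] frame [ 0.0894 -0.002 ] 0.061 212
top reel [ 0.6841 -0.1524] frame [ 0.0922 -0.0036] 0.047 47
top flux [ 0.6042 -0.0308] frame [-0.0002  0.1088] 0.024 244
top cleaner [ 0.5303 -0.024 ] frame [-0.0744  0.1076] 0.034 349
top cup [0.4943 0.1617] frame [-0.1011 -0.0025] 0.026 68
scene bobbin [ 0.6814 -0.1506] frame [ 0.0893 -0.002 ] 0.059 344
scene reel [ 0.6844 -0.1509] frame [ 0.0923 -0.002 ] 0.046 123
scene flux [ 0.6049 -0.0301] frame [0.0004 0.1096] 0.021 330
scene cleaner [ 0.5317 -0.0241] frame [-0.073   0.1077] 0.032 414
scene cup [0.4944 0.1618] frame [-0.101  -0.0024] 0.024 132
t52.6 [ 0.451  -0.3493  0.1897] grip 0.0596 0.0 F [ 0.1 -0.4  0.3]
```

View pics/scene3.png

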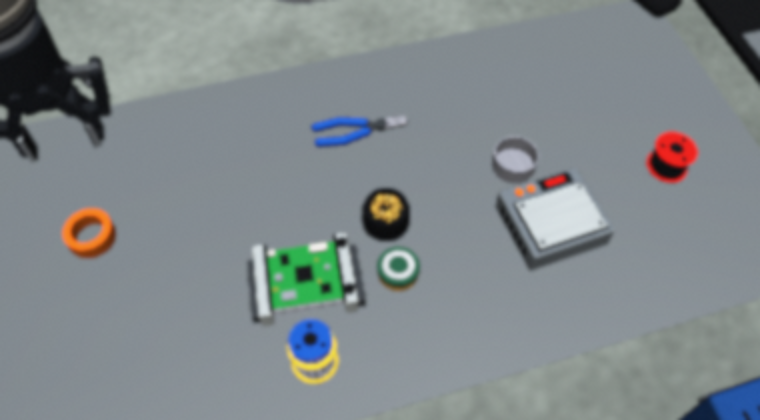

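The bobbin sits flat on the reel at (310,340). The cleaner (386,213), flux (398,267) and cup (515,158) are in place, and every measured offset is well inside its tolerance.

```bash
python3 -c "
from workcell import r
print(r.finish_job())"
```

```text
the job is handed in; nothing more can be done
None
```

The job is handed in at about 53 s of robot time: all five things are placed, upright and released, each within about 3 mm of target on the final camera check, and the arm never touched the bystanders; no verdict was returned.

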